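# Load the colour cartridges into the dispenser's rack in reverse order

## Task

Move the four colour cartridges from the black filling rack to the aluminium machine rack in reverse order, because the machine counts from the other end: the cartridge next to the filling rack's yellow end goes into the pocket farthest from the machine rack's yellow end, and so on, until the last one stands next to the yellow end. Leave each standing upright on the floor of its own pocket, and do not tip any cartridge over on the way.

Things in the scene. Friction and masses are not known exactly. Their poses are not given: they have to be found in the camera images.
- filling_rack: Filling rack, black, fixed, where the cartridges start; 306 x 67 mm; origin: centre of its underside, on the bench; x along the row. Four pockets 57 x 57 mm, floor 8 mm up, centres at x = -93, -31, 31, 93 mm, y = 0; dividers 5 mm thick, 20 mm high. Yellow end at -x (block 20 mm high at x = -127 mm). A 20 mm high rail on the +y side only; tags stick out on the open -y side.
- machine_rack: Machine rack, bare aluminium, fixed, empty at the start; 306 x 67 mm; origin: centre of its underside, on the bench; x along the row. Four pockets 57 x 57 mm, floor 8 mm up, centres at x = -93, -31, 31, 93 mm, y = 0; dividers 5 mm thick, 20 mm high. Yellow end at -x (block 20 mm high at x = -127 mm). 20 mm high rails on both long sides. The racks may swap left and right.
- red_cartridge: Red cartridge, loose, rigid, upright on the red tag, 90 mm high, 60 to 125 g: black foot 38 mm in diameter, 9 mm high; red barrel 30 mm in diameter from 9 to 75 mm; red collar 35 mm in diameter from 75 to 80 mm; red cap 22 mm in diameter. Origin: centre of its underside; z up its axis.
- white_cartridge: White cartridge, loose, rigid, upright on the white tag, 90 mm high, 60 to 125 g: black foot 38 mm in diameter, 9 mm high; white barrel 30 mm in diameter from 9 to 75 mm; white collar 35 mm in diameter from 75 to 80 mm; white cap 22 mm in diameter. Origin: centre of its underside; z up its axis.
- blue_cartridge: Blue cartridge, loose, rigid, upright on the blue tag, 90 mm high, 60 to 125 g: black foot 38 mm in diameter, 9 mm high; blue barrel 30 mm in diameter from 9 to 75 mm; blue collar 35 mm in diameter from 75 to 80 mm; blue cap 22 mm in diameter. Origin: centre of its underside; z up its axis.
- green_cartridge: Green cartridge, loose, rigid, upright on the green tag, 90 mm high, 60 to 125 g: black foot 38 mm in diameter, 9 mm high; green barrel 30 mm in diameter from 9 to 75 mm; green collar 35 mm in diameter from 75 to 80 mm; green cap 22 mm in diameter. Origin: centre of its underside; z up its axis.
- red_tag: Red tag, a fixed red plate 55 x 54 x 6 mm on the floor of a filling-rack pocket, its tongue sticking out of the rack to y = -61 mm. It stays and shows where the red cartridge came from. Origin: the pocket's centre, on its underside, 8 mm above the bench; its top is 14 mm above the bench. Axes as the rack's.
- white_tag: White tag, a fixed white plate 55 x 54 x 6 mm on the floor of a filling-rack pocket, its tongue sticking out of the rack to y = -61 mm. It stays and shows where the white cartridge came from. Origin: the pocket's centre, on its underside, 8 mm above the bench; its top is 14 mm above the bench. Axes as the rack's.
- blue_tag: Blue tag, a fixed blue plate 55 x 54 x 6 mm on the floor of a filling-rack pocket, its tongue sticking out of the rack to y = -61 mm. It stays and shows where the blue cartridge came from. Origin: the pocket's centre, on its underside, 8 mm above the bench; its top is 14 mm above the bench. Axes as the rack's.
- green_tag: Green tag, a fixed green plate 55 x 54 x 6 mm on the floor of a filling-rack pocket, its tongue sticking out of the rack to y = -61 mm. It stays and shows where the green cartridge came from. Origin: the pocket's centre, on its underside, 8 mm above the bench; its top is 14 mm above the bench. Axes as the rack's.
There are look-alikes about, which are no part of the job. Several things have the shape of the white_cartridge; the one meant has the colours described above.

How it is judged (in metres and radians):
At the end, for the whole second after the job is handed in: All four cartridges stand upright (0.1 rad) and still on the machine rack's pocket floors (5 mm), within 13 mm of a pocket centre along and across. Counted from the yellow ends, the one whose tag is in pocket 1, 2, 3, 4 of the filling rack is in pocket 4, 3, 2, 1 (((x of red_tag in the frame of filling_rack between -0.103 and -0.083 m and x of red_cartridge in the frame of machine_rack between 0.08 and 0.106 m) or (x of red_tag in the frame of filling_rack between -0.041 and -0.021 m and x of red_cartridge in the frame of machine_rack between 0.018 and 0.044 m) or (x of red_tag in the frame of filling_rack between 0.021 and 0.041 m and x of red_cartridge in the frame of machine_rack between -0.044 and -0.018 m) or (x of red_tag in the frame of filling_rack between 0.083 and 0.103 m and x of red_cartridge in the frame of machine_rack between -0.106 and -0.08 m)) and y of red_cartridge in the frame of machine_rack between -0.013 and 0.013 m and z of red_cartridge in the frame of machine_rack between 0.003 and 0.013 m and angle between each of red_cartridge, white_cartridge, blue_cartridge, green_cartridge's own z axis and vertical below 0.1 rad and linear speed of each of red_cartridge, white_cartridge, blue_cartridge, green_cartridge below 0.02 m/s and angular speed of each of red_cartridge, white_cartridge, blue_cartridge, green_cartridge below 0.2 rad/s and ((x of white_tag in the frame of filling_rack between -0.103 and -0.083 m and x of white_cartridge in the frame of machine_rack between 0.08 and 0.106 m) or (x of white_tag in the frame of filling_rack between -0.041 and -0.021 m and x of white_cartridge in the frame of machine_rack between 0.018 and 0.044 m) or (x of white_tag in the frame of filling_rack between 0.021 and 0.041 m and x of white_cartridge in the frame of machine_rack between -0.044 and -0.018 m) or (x of white_tag in the frame of filling_rack between 0.083 and 0.103 m and x of white_cartridge in the frame of machine_rack between -0.106 and -0.08 m)) and y of white_cartridge in the frame of machine_rack between -0.013 and 0.013 m and z of white_cartridge in the frame of machine_rack between 0.003 and 0.013 m and ((x of blue_tag in the frame of filling_rack between -0.103 and -0.083 m and x of blue_cartridge in the frame of machine_rack between 0.08 and 0.106 m) or (x of blue_tag in the frame of filling_rack between -0.041 and -0.021 m and x of blue_cartridge in the frame of machine_rack between 0.018 and 0.044 m) or (x of blue_tag in the frame of filling_rack between 0.021 and 0.041 m and x of blue_cartridge in the frame of machine_rack between -0.044 and -0.018 m) or (x of blue_tag in the frame of filling_rack between 0.083 and 0.103 m and x of blue_cartridge in the frame of machine_rack between -0.106 and -0.08 m)) and y of blue_cartridge in the frame of machine_rack between -0.013 and 0.013 m and z of blue_cartridge in the frame of machine_rack between 0.003 and 0.013 m and ((x of green_tag in the frame of filling_rack between -0.103 and -0.083 m and x of green_cartridge in the frame of machine_rack between 0.08 and 0.106 m) or (x of green_tag in the frame of filling_rack between -0.041 and -0.021 m and x of green_cartridge in the frame of machine_rack between 0.018 and 0.044 m) or (x of green_tag in the frame of filling_rack between 0.021 and 0.041 m and x of green_cartridge in the frame of machine_rack between -0.044 and -0.018 m) or (x of green_tag in the frame of filling_rack between 0.083 and 0.103 m and x of green_cartridge in the frame of machine_rack between -0.106 and -0.08 m)) and y of green_cartridge in the frame of machine_rack between -0.013 and 0.013 m and z of green_cartridge in the frame of machine_rack between 0.003 and 0.013 m); the robot touches nothing.
It fails at once if a cartridge is tipped over (leans more than 0.7 rad) (angle between any of red_cartridge, white_cartridge, blue_cartridge, green_cartridge's own z axis and vertical above 0.7 rad).
It also fails if it takes over 123 s, if anything falls off the work surface, if the arm or the gripper's body presses on something with over 40 N, if the wrist force passes 120 N, or if a joint passes its speed limit or range.

## Robot

A 6-joint arm with a two-finger parallel gripper is mounted at the origin on the work surface. World frame = base frame: x ahead of the robot, y to its left, z up, the work surface at z = 0. Lengths are in m, angles in degrees, forces in N, time in s.
With the tool pointing down it reaches from about 0.25 to 0.85 m from the base axis. Payload 12.5 kg.
Tool frame: the origin (TCP) lies at the very end of the fingers, on their centre line; the grasp point (between the pads) lies bot.grip_depth behind it (bot.grip_depth is the distance from the TCP to the grasp point, in m); z points along the fingers, y is the line along which they close (so a half turn about z gives the same grasp; the last joint's range is limited). The gripper opens to 93 mm and grips with 3 to 60 N. Pads are 15 mm wide; open, the fingers measure 128 mm over their backs; the gripper's body (75 mm by 188 mm) begins 65 mm behind the grasp point.
Start: joints at [72.445, 20.094, 94.641, -0, 65.266, -4.847], TCP at [0.121, 0.537, 0.219] pointing down, gripper open.
Joint ranges: [-157.81, 157.81], [-45, 120.19], [0.68, 151.7], [-89.99, 269.99], [4.06, 180], [-164.3, 164.3]. Speed limits (degrees/s): [127.2, 127.2, 159.86, 180, 180, 180].

## Interface

Orientations are given as [roll, pitch, yaw] about the fixed x, y, z axes, in that order (R = Rz(yaw) Ry(pitch) Rx(roll)).
In Python, from plant import readout, vision, workorder, bot gives the robot as it stands. The module is installed in compiled form; this text tells all that it offers.
- The arm moves only by the tool play_rows, never from a script. Its argument "plan" is a list of rows, each a list of 7 numbers: the turn, a rotation vector about the tool's x, y, z in rad, then the shift along the tool's x, y, z in m, then the closure, from -1 (fully open) to 1 (shut). In form: [[rx, ry, rz, tx, ty, tz, claw], ...]. A call has 1 to 12 rows; each row is the pose to reach, as a shift and turn from the pose commanded when the call began, along the tool's axes at that moment; what a row does not reach only later rows make up. A row lasts 1/10 s, in which the tool goes at most 50 mm and 8.59 degrees, less where a joint would pass 70% of its speed; a pose out of reach is approached as far as the arm can. A call with a gripper value outside its range is refused whole. The fingers move at their own pace and stop on an object; "squeeze" is the grip in N (left out, the last holds). Time passes only in rows, so rows that repeat a pose let the fingers close. It gives the time, the measured TCP pose, the force, the opening and the grip force at its end, in the units of the state.
- readout.state(): the state, without advancing time (a new reading comes with each control period).
- vision.capture(name): name is "scene" or "top" or "wrist"; returns the picture (420x560x3 uint8, red, green, blue); there is no depth.
- vision.camera_model(name): a dict with "fovy" (degrees; the focal length in pixels is half the picture's height over the tangent of half this angle, whatever the lens; pixels are square), "cx", "cy" (the principal point, pixels), "R" (3x3) and "t" (3): a world point X has camera coordinates R X + t. Camera axes: x right, y down, z forward; pixel columns grow to the right and rows downward; lengths in m; the calibration is good to about 2 mm. The wrist camera is an equidistant fisheye: a pixel r from the principal point sees the ray r / f radians off the axis. A picture is of the moment at which its call begins: read the wrist's pose just before it. camera_model takes no time and is no camera call; for the wrist camera it gives the pose at the moment of the call.
- workorder.sign_off(): hands the job in; it is judged then, once.
Trained networks look in the newest picture that a camera, given by its name, has taken for a name from the list of things; names that differ only in an ending like _2 or _b are one class to them, and where a whole thing is asked for, a point or a joint stands for the part that bears it (a point fixed in the world has none). Each returns a list of dicts, best first, with "score" (0 to 1); they miss things now and then, are a little off and sometimes report something else, mostly with a low value. They report only what shows in the picture. A call takes as long as a camera call. They do not tell look-alikes from the thing itself.
- vision.boxes_of(camera, query): "at" ([row, column] in pixels, amid what is visible of it).
- vision.silhouettes(camera, query): "region" (420x560 bool, what is visible of it) and "at" ([row, column] in pixels, amid what is visible of it).
- vision.mark_of(camera, query): "at" ([row, column] in pixels: a listed point, or the origin of a listed thing).
The state is a dict: "time": time; "joint_positions": joint angles; "dq": joint speeds; "tau": joint torques, N m; "eef_pos": TCP position; "eef_rot": TCP orientation; "wrist_force": force on the tool from outside, world axes, zero at the start; "torque": the same for the moment, N m; "gripper_width": opening from 0.0 (shut) to 1.0 (fully open); "gripper_force": force on a finger pad.
Only numpy, scipy, OpenCV 4.12 (cv2) and the standard library are available. Lean on these libraries where they do the work, as an engineer would, in place of code of your own. Each camera call takes 0.05 s, during which the arm holds its last target. There are 200 camera calls.

## Working session

There is one attempt and no reset: what is moved stays moved. The work goes in short steps, Python scripts to look and compute and a tool call to move; the robot and the scene stay as the last step left them, time stands still between calls to the robot, and variables do not carry over. Pictures are saved under pics/ and viewed, at most 14 in all, crops included, and the job is handed in when it is done.

Besides the shell and the picture viewer there is one more tool, called after "Request:" as name(argument=value, ...) on one line, values as JSON. play_rows: Moves the arm, as the interface text tells. Its arguments: {"type":"object","properties":{"plan":{"type":"array"},"squeeze":{"type":"number"}},"required":["plan"]}

```bash
mkdir -p pics
cat > h.py <<'E'
from plant import readout, vision, workorder, bot
import numpy as np, cv2
def snap(n,f):
    im=vision.capture(n); cv2.imwrite('pics/'+f,im[:,:,::-1]); return im
def ray(n,rc,m=None):
    m=m or vision.camera_model(n); f=210/np.tan(np.radians(m['fovy']/2))
    u=(rc[1]-m['cx'])/f; v=(rc[0]-m['cy'])/f
    if n=='wrist':
        r=np.hypot(u,v); s=np.sin(r)/max(r,1e-9); d=np.array([u*s,v*s,np.cos(r)])
    else: d=np.array([u,v,1.])
    R=np.array(m['R']); t=np.array(m['t']); return -R.T@t, R.T@d
def atz(n,rc,z,m=None):
    c,d=ray(n,rc,m); return c+d*(z-c[2])/d[2]
E
python3 - <<'E'
from h import *
print(readout.state(),bot.grip_depth)
for n in('scene','top'):
    snap(n,n+'0.png'); m=vision.camera_model(n); print(n,m['fovy'],m['R'],m['t'])
    for q in ['filling_rack','machine_rack']+[c+'_'+k for k in('cartridge','tag') for c in('red','white','blue','green')]:
        for z in [dict(rack=0,tag=.008,cartridge=.014)[q.split('_')[1]]]:
            print(n,q,[(round(d['score'],2),np.round(d['at']),np.round(atz(n,d['at'],z),3)[:2]) for d in vision.mark_of(n,q)[:5]])
E
```

```text
{'time': 0.0, 'joint_positions': array([ 7.24448995e+01,  2.01245414e+01,  9.46777276e+01,  1.72360458e-04,
        6.52649976e+01, -4.84658047e+00]), 'dq': array([-0.06646714, -0.00884973,  0.14114589,  0.0058685 ,  0.05358907,
       -0.08751511]), 'tau': array([-8.49432654e-04, -4.97315884e+01, -2.85251570e+01,  6.97725546e-02,
        2.59342999e-02, -1.05660308e-04]), 'eef_pos': array([0.12085772, 0.53619882, 0.21809432]), 'eef_rot': array([-1.79932987e+02, -5.83911781e-03,  1.67291404e+02]), 'wrist_force': array([-0.07310756, -0.09811193, -0.28169961]), 'torque': array([ 0.02686561, -0.03752449, -0.01262661]), 'gripper_force': 0.0, 'gripper_width': 0.9975474149473033} 0.0188
scene 50.49364814173323 [[ 0.72503376  0.6883887   0.02114332]
 [ 0.45031832 -0.4506151  -0.77081739]
 [-0.52109448  0.56838985 -0.6367052 ]] [-0.41522122 -0.19434841  1.22669928]
scene filling_rack [(0.78, array([179., 332.]), array([0.531, 0.243]))]
scene machine_rack [(0.79, array([287., 165.]), array([ 0.522, -0.241]))]
scene red_cartridge [(0.8, array([168., 320.]), array([0.496, 0.241]))]
scene white_
[... 862 characters left out ...]
y([223., 404.]), array([ 0.517, -0.239]))]
top red_cartridge [(0.83, array([230., 194.]), array([0.496, 0.241]))]
top white_cartridge [(0.87, array([205., 191.]), array([0.552, 0.25 ])), (0.56, array([167., 151.]), array([0.642, 0.347]))]
top blue_cartridge [(0.86, array([176., 202.]), array([0.623, 0.226]))]
top green_cartridge [(0.66, array([257., 189.]), array([0.434, 0.25 ])), (0.57, array([178., 204.]), array([0.618, 0.221]))]
top red_tag [(0.84, array([229., 194.]), array([0.498, 0.242]))]
top white_tag [(0.93, array([203., 199.]), array([0.559, 0.232]))]
top blue_tag [(0.68, array([179., 203.]), array([0.616, 0.224]))]
top green_tag [(0.71, array([263., 193.]), array([0.421, 0.242]))]
```

View pics/scene0.png

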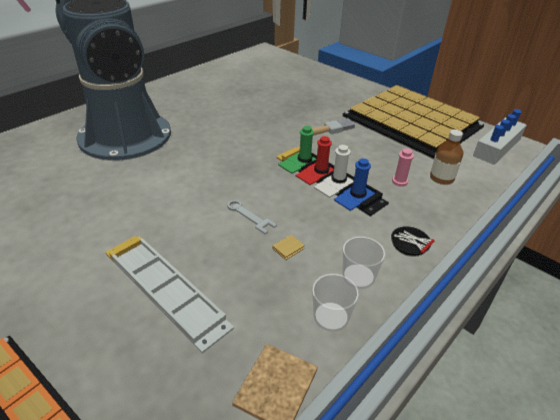

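View pics/top0.png

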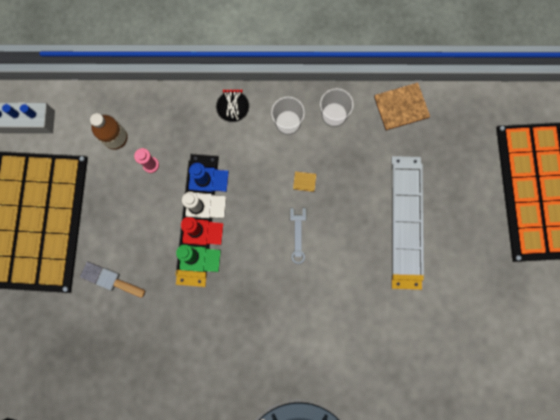

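The scene view shows the filling rack with green, red, white and blue from its yellow end. In the top view they are at (257,189), (230,194), (205,191) and (176,202). The empty machine rack lies at about (223,404) with its yellow end at row 282. Possible mix-ups for the white cartridge are the pink look-alike at top (160,147) and the blue bottles in the tray at (112,20). I choose the white one at (205,191) on the white tag.

Run:
```python
from h import *
im=snap('top','t1.png')
cv2.imwrite('pics/crop.png',cv2.resize(im[145:295,130:250,::-1],None,fx=4,fy=4,interpolation=cv2.INTER_CUBIC))
m=vision.camera_model('top')
for q in('machine_rack','filling_rack'):
    r=vision.silhouettes('top',q)[0]['region']
    p=np.argwhere(r); w=np.array([atz('top',x,0.012,m)[:2] for x in p]).astype(np.float32)
    (c,s,a)=cv2.minAreaRect(w); b=cv2.boxPoints((c,s,a)); print(q,np.round(c,4),np.round(s,3),a,len(p))
    hsv=cv2.cvtColor(im,cv2.COLOR_RGB2HSV)
    c0=p.mean(0); yy=np.argwhere((cv2.inRange(hsv,(18,150,120),(32,255,255))>0)&cv2.dilate(r.astype(np.uint8),np.ones((5,5))).astype(bool))
    print(' yellow',len(yy),yy.mean(0),atz('top',yy.mean(0),.02,m)[:2])
for n in('red','white','blue','green'):
    for d in vision.silhouettes('top',n+'_cartridge')[:2]:
        p=np.argwhere(d['region']); 
        print(n,round(d['score'],2),len(p),p.min(0),p.max(0),'mid at z=.055',np.round(atz('top',p.mean(0),.055+.003,m)[:2],4))
```

```text
machine_rack [ 0.5199 -0.244 ] [0.071 0.305] 88.58405303955078 4102
 yellow 396 [281.48484848 406.71212121] [ 0.38231844 -0.23813382]
filling_rack [0.5229 0.2354] [0.074 0.305] 85.85053253173828 1276
 yellow 410 [277.82926829 190.6195122 ] [0.38626265 0.24296923]
red 0.91 354 [216 181] [237 202] mid at z=.055 [0.4963 0.2375]
red 0.16 338 [244 176] [263 198] mid at z=.055 [0.4359 0.2459]
white 0.74 333 [149 135] [171 157] mid at z=.055 [0.6471 0.3465]
blue 0.53 384 [163 188] [186 211] mid at z=.055 [0.6139 0.2244]
green 0.7 344 [244 176] [263 199] mid at z=.055 [0.4361 0.2452]
```

View pics/crop.png

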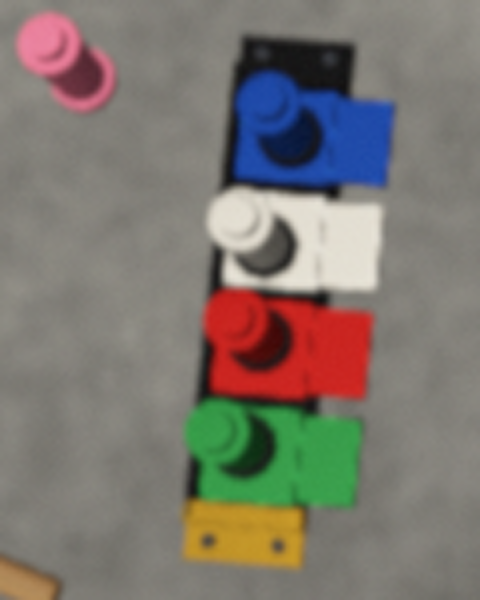

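The crop confirms the order. White stands on the white tag at crop (235,215), and the pink look-alike at (50,45) is left alone. Next I move to a hover over the filling rack.

Request:
play_rows(plan=[[0,0,-0.152,-0.458,-0.204,-0.04,-1],[0,0,-0.152,-0.458,-0.204,-0.04,-1],[0,0,-0.152,-0.458,-0.204,-0.04,-1],[0,0,-0.152,-0.458,-0.204,-0.04,-1],[0,0,-0.152,-0.458,-0.204,-0.04,-1],[0,0,-0.152,-0.458,-0.204,-0.04,-1],[0,0,-0.152,-0.458,-0.204,-0.04,-1],[0,0,-0.152,-0.458,-0.204,-0.04,-1],[0,0,-0.152,-0.458,-0.204,-0.04,-1],[0,0,-0.152,-0.458,-0.204,-0.04,-1],[0,0,-0.152,-0.458,-0.204,-0.04,-1],[0,0,-0.152,-0.458,-0.204,-0.04,-1]])

```text
time: 2.65
eef_pos: [0.5236, 0.2359, 0.2584]
eef_rot: [-180.0, -0.0, 175.9]
wrist_force: [-0.1, 0.6, -0.1]
gripper_width: 1.002
gripper_force: 0.0
```

```bash
cat >> h.py <<'E'
from scipy.spatial.transform import Rotation as Rn
def delta(x,y,z,yaw):
    s=readout.state(); A=Rn.from_euler('xyz',s['eef_rot'],degrees=True); B=Rn.from_euler('xyz',[180,0,yaw],degrees=True)
    return np.round(np.r_[(A.inv()*B).as_rotvec(),A.inv().apply(np.array([x,y,z])-s['eef_pos'])],4)
E
python3 - <<'E'
from h import *
s=readout.state();print(s['time'],s['eef_pos'],s['eef_rot'])
m=vision.camera_model('wrist'); im=snap('wrist','w1.png')
print(m['fovy'],-np.array(m['R']).T@m['t'])
for n in('red','white','blue','green'):
  for q in('_cartridge','_tag'):
    print(n+q,[(round(d['score'],2),np.round(d['at']),np.round(atz('wrist',d['at'],.014 if q[1]=='c' else .008,m)[:2],4)) for d in vision.mark_of('wrist',n+q)[:2]])
for n in('green',): print(delta(.436,.245,.11,176))
E
```

```text
2.65 [0.52357245 0.23586667 0.25835323] [-1.79997449e+02 -1.84539927e-02  1.75870598e+02]
65.70646984690485 [0.45650181 0.24191596 0.42468831]
red_cartridge [(0.96, array([160., 282.]), array([0.4944, 0.2428]))]
red_tag [(0.59, array([160., 282.]), array([0.4938, 0.2425]))]
white_cartridge [(0.6, array([267., 365.]), array([0.6499, 0.349 ])), (0.59, array([206., 285.]), array([0.5538, 0.2425]))]
white_tag [(0.97, array([207., 280.]), array([0.5555, 0.2351]))]
blue_cartridge [(0.95, array([254., 280.]), array([0.6198, 0.2307]))]
blue_tag [(0.97, array([250., 277.]), array([0.6152, 0.2269]))]
green_cartridge [(0.94, array([114., 285.]), array([0.4363, 0.2499])), (0.49, array([252., 279.]), array([0.6171, 0.2302]))]
green_tag [(0.96, array([109., 278.]), array([0.4287, 0.2418]))]
[1.000e-04 1.000e-04 9.000e-04 8.680e-02 1.800e-03 1.487e-01]
```

View pics/w1.png

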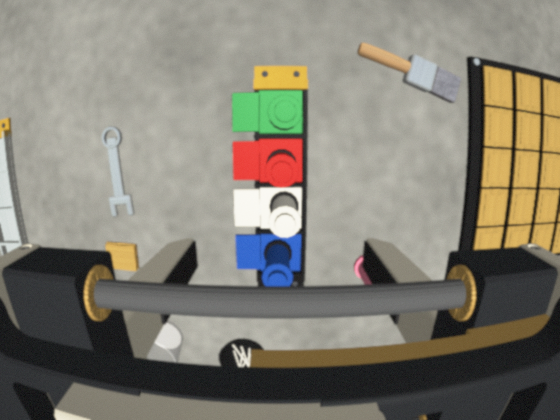

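The wrist view shows the cap tops at about green (111,286), red (169,282), white (221,285) and blue (275,278). I'll project these at z = 0.102.

Run:
```python
from h import *
m=vision.camera_model('wrist'); t=vision.camera_model('top')
for n,p,q in(('green',(110,286),(145+433/4,130+211/4)),('red',(168,282),(145+318/4,130+231/4)),('white',(222,285),(145+218/4,130+237/4)),('blue',(275,278),(145+99/4,130+268/4))):
    print(n,atz('wrist',p,.104,m)[:2],atz('top',q,.104,t)[:2])
```

```text
green [0.43549572 0.25064261] [0.43305025 0.24577086]
red [0.49257209 0.242918  ] [0.49400114 0.23763314]
white [0.54827104 0.24232889] [0.54785856 0.23651727]
blue [0.60769974 0.23100899] [0.61314418 0.2223111 ]
```

Request:
play_rows(plan=[[0,0,0,0.044,0.002,0.05,-1],[0,0,0,0.088,0.005,0.09,-1],[0,0,0,0.088,0.005,0.12,-1],[0,0,0,0.088,0.005,0.15,-1],[0,0,0,0.088,0.005,0.185,-1],[0,0,0,0.088,0.005,0.21,-1],[0,0,0,0.088,0.005,0.2215,-1],[0,0,0,0.088,0.005,0.2215,-1],[0,0,0,0.088,0.005,0.2215,-1],[0,0,0,0.088,0.005,0.2215,0.3],[0,0,0,0.088,0.005,0.2215,0.3],[0,0,0,0.088,0.005,0.2215,0.3]], squeeze=15)

```text
time: 4.3
eef_pos: [0.4358, 0.248, 0.0378]
eef_rot: [180.0, 0.1, 176.0]
wrist_force: [-0.2, 0.1, 0.5]
gripper_width: 0.79
gripper_force: 0.0
```

Run:
```python
from h import *
snap('scene','s2.png'); im=cv2.imread('pics/s2.png'); cv2.imwrite('pics/s2c.png',cv2.resize(im[60:240,220:440],None,fx=3,fy=3))
```

```text
(no output)
```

View pics/s2c.png

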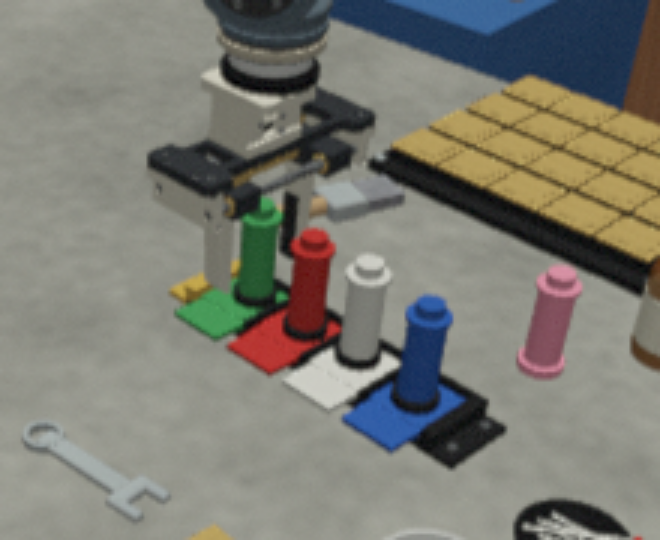

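The crop shows the fingers straddling green at crop (255,250), clear of red. I'll close now.

Request:
play_rows(plan=[[0,0,0,0,0,0,0.35],[0,0,0,0,0,0,0.4],[0,0,0,0,0,0,0.45],[0,0,0,0,0,0,0.6],[0,0,0,0,0,0,1],[0,0,0,0,0,0,1],[0,0,0,0,0,0,1],[0,0,0,0,0,0,1],[0,0,0,0,0,-0.01,1],[0,0,0,0,0,-0.03,1]], squeeze=20)

```text
time: 5.35
eef_pos: [0.4347, 0.2475, 0.067]
eef_rot: [-179.9, -0.1, 176.0]
wrist_force: [-0.2, 0.6, -0.3]
gripper_width: 0.366
gripper_force: 20.0
```

Run:
```python
from h import *
s=readout.state();print(s['time'],s['eef_pos'],s['gripper_width'])
m=vision.camera_model('top');im=vision.capture('top')
# machine rack corners via refined silhouette, incl. yellow end
r=vision.silhouettes('top','machine_rack')[0]['region'].astype(np.uint8)
cv2.imwrite('pics/mr.png',cv2.resize(im[145:300,370:450,::-1],None,fx=4,fy=4,interpolation=cv2.INTER_CUBIC))
for z in(0,.02): 
    print(z,vision.mark_of('top','machine_rack')[0]['at'])if z==0 else 0
    p=np.argwhere(r); w=np.array([atz('top',x,z,m)[:2] for x in p]).astype(np.float32); print(cv2.minAreaRect(w))
```

```text
5.35 [0.43467106 0.24753751 0.06696954] 0.36583646885664434
0 [222.5, 403.0]
((0.5702756643295288, 0.23469069600105286), (0.07254552096128464, 0.21764323115348816), 85.27355194091797)
((0.5662374496459961, 0.23116150498390198), (0.07134602218866348, 0.21404461562633514), 85.27360534667969)
```

View pics/mr.png

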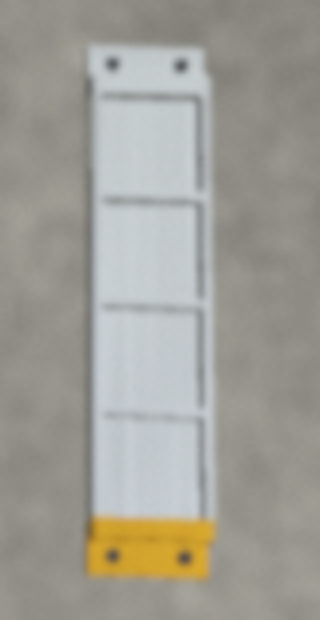

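The crop shows the empty machine rack: dark divider lines at crop rows 97, 200, 307 and 414, end screws at rows 65 and 556, and the yellow end at the bottom.

Run:
```python
from h import *
m=vision.camera_model('top'); print('cam',-np.array(m['R']).T@m['t'])
f=lambda x,y,z: np.round(atz('top',(145+(y-1.5)/4,370+(x-1.5)/4),z,m)[:2],4)
for z in(.0,.008,.02): print('screws',z,f(112,65,z),f(181,65,z),f(112,556,z),f(184,556,z))
for y in(97,201,307,414,520): print(y,'floor',f(150,y+2,.008),'top',f(150,y-2,.02))
print('outer side z.02 left/right',f(92,300,.02),f(213,300,.02),'z0',f(92,300,0),f(213,300,0))
print('corners', f(88,45,.008),f(204,45,.008),f(88,575,.008),f(210,575,.008))
```

```text
cam [0.32604903 0.02125399 1.20957848]
screws 0.0 [ 0.6641 -0.2296] [ 0.6644 -0.2699] [ 0.3783 -0.2219] [ 0.3786 -0.2624]
screws 0.008 [ 0.6619 -0.2279] [ 0.6621 -0.2679] [ 0.3779 -0.2203] [ 0.3783 -0.2605]
screws 0.02 [ 0.6586 -0.2254] [ 0.6588 -0.2651] [ 0.3774 -0.2179] [ 0.3778 -0.2577]
97 floor [ 0.6416 -0.2494] top [ 0.6409 -0.2467]
201 floor [ 0.58   -0.2475] top [ 0.5798 -0.2449]
307 floor [ 0.5182 -0.2457] top [ 0.5186 -0.2431]
414 floor [ 0.4569 -0.2439] top [ 0.4578 -0.2413]
520 floor [ 0.3971 -0.2421] top [ 0.3986 -0.2395]
outer side z.02 left/right [ 0.5212 -0.2105] [ 0.5217 -0.2787] z0 [ 0.5245 -0.2144] [ 0.525  -0.2837]
corners [ 0.6739 -0.2143] [ 0.6742 -0.2817] [ 0.3673 -0.2067] [ 0.3679 -0.2746]
```

Request:
play_rows(plan=[[0,0,0,0,0,-0.03,1],[0,0,0,0,0,-0.065,1],[0,0,0,-0.006,-0.014,-0.09,1],[0,0,-0.01,-0.019,-0.043,-0.095,1],[0,0,-0.02,-0.036,-0.082,-0.095,1],[0,0,-0.03,-0.055,-0.125,-0.095,1],[0,0,-0.044,-0.075,-0.168,-0.095,1],[0,0,-0.044,-0.094,-0.212,-0.095,1],[0,0,-0.044,-0.113,-0.255,-0.095,1],[0,0,-0.044,-0.132,-0.298,-0.095,1],[0,0,-0.044,-0.151,-0.341,-0.095,1],[0,0,-0.044,-0.17,-0.384,-0.095,1]])

```text
time: 6.7
eef_pos: [0.5783, -0.149, 0.1613]
eef_rot: [180.0, -0.0, 178.5]
wrist_force: [0.3, -0.1, -1.1]
gripper_width: 0.362
gripper_force: 20.0
```

Run:
```python
from h import *
s=readout.state();print(s['time'],s['eef_pos'],s['gripper_width'],s['gripper_force'],delta(.6135,-.247,.0315,178.5))
```

```text
6.7 [ 0.57830173 -0.14896355  0.16125676] 0.36187133145305217 20.000734627246857 [ 0.0003 -0.0009  0.0002 -0.0378 -0.0971  0.1297]
```

Request:
play_rows(plan=[[0,0,0,-0.013,-0.034,0,1],[0,0,0,-0.025,-0.065,0,1],[0,0,0,-0.034,-0.088,0.0,1],[0,0,0,-0.038,-0.097,0.01,1],[0,0,0,-0.038,-0.097,0.04,1],[0,0,0,-0.038,-0.097,0.07,1],[0,0,0,-0.038,-0.097,0.095,1],[0,0,0,-0.038,-0.097,0.105,1],[0,0,0,-0.038,-0.097,0.105,1]])

```text
time: 7.6
eef_pos: [0.6128, -0.244, 0.0553]
eef_rot: [179.9, -0.2, 178.5]
wrist_force: [-0.5, 0.1, -0.9]
gripper_width: 0.368
gripper_force: 20.0
```

Run:
```python
from h import *
s=readout.state();print(s['time'],s['eef_pos'],s['wrist_force'],delta(.6135,-.247,.0315,178.5))
snap('scene','s3.png'); im=cv2.imread('pics/s3.png'); cv2.imwrite('pics/s3c.png',cv2.resize(im[170:370,80:280],None,fx=3,fy=3))
```

```text
7.6 [ 0.61277361 -0.24395855  0.05527821] [-0.53091667  0.09677773 -0.94387397] [ 0.0014 -0.003   0.0008 -0.0009 -0.0031  0.0238]
```

View pics/s3c.png

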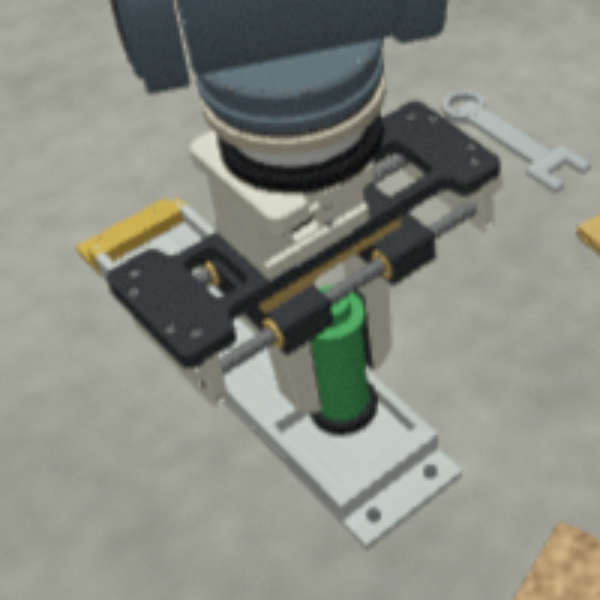

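Green is upright above the last pocket (crop 345,400). Lower and release.

Request:
play_rows(plan=[[0,0,0,-0.001,-0.003,0.01,1],[0,0,0,-0.001,-0.003,0.019,1],[0,0,0,-0.001,-0.003,0.0235,1],[0,0,0,-0.001,-0.003,0.0235,1],[0,0,0,-0.001,-0.003,0.0235,0.1],[0,0,0,-0.001,-0.003,0.0235,-0.4],[0,0,0,-0.001,-0.003,0.0235,-1],[0,0,0,-0.001,-0.003,0.0235,-1],[0,0,0,-0.001,-0.003,0.0235,-1],[0,0,0,-0.001,-0.003,0.0235,-1],[0,0,0,-0.001,-0.003,-0.01,-1],[0,0,0,-0.001,-0.003,-0.05,-1]])

```text
time: 8.85
eef_pos: [0.6137, -0.2475, 0.1065]
eef_rot: [179.9, -0.2, 178.5]
wrist_force: [0.4, -0.6, 0.6]
gripper_width: 0.98
gripper_force: 0.0
```

Request:
play_rows(plan=[[0,0,0,0,0,-0.05,-1],[0,0,0,0,0,-0.08,-1],[0,0,0,0,0,-0.08,-1]])

```text
time: 9.15
eef_pos: [0.6165, -0.2488, 0.1924]
eef_rot: [-179.8, 0.4, 178.5]
wrist_force: [-0.0, 0.2, -0.6]
gripper_width: 0.999
gripper_force: 0.0
```

Run:
```python
from h import *
s=readout.state();print(s['time'],s['eef_pos'],delta(.493,.240,.16,176))
snap('scene','s4.png'); im=cv2.imread('pics/s4.png'); cv2.imwrite('pics/s4c.png',cv2.resize(im[170:370,80:280],None,fx=3,fy=3))
```

```text
9.15 [ 0.61649021 -0.24884837  0.19237485] [-0.0032  0.0074  0.0441  0.1363  0.4856  0.0297]
```

View pics/s4c.png

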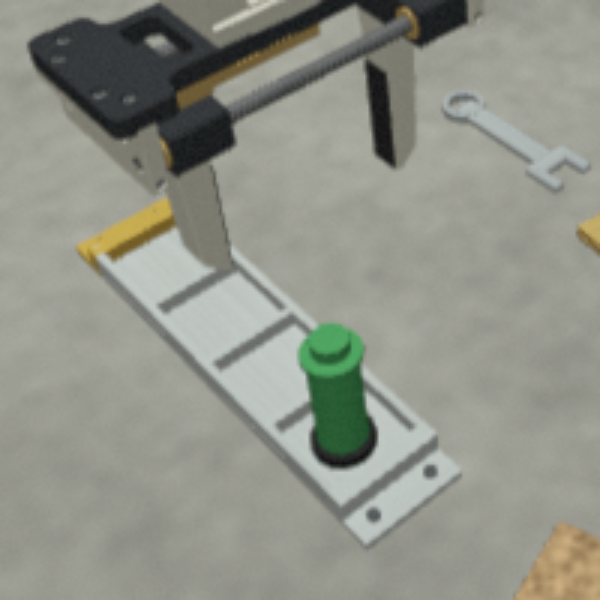

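Green stands in pocket 4 (crop 340,440). Red is next.

Request:
play_rows(plan=[[0,0,0.01,0.007,0.025,0.005,-1],[0,0,0.02,0.018,0.065,0.01,-1],[0,0,0.044,0.03,0.11,0.015,-1],[0,0,0.044,0.043,0.156,0.02,-1],[0,0,0.044,0.056,0.202,0.026,-1],[0,0,0.044,0.068,0.248,0.026,-1],[0,0,0.044,0.081,0.294,0.026,-1],[0,0,0.044,0.093,0.34,0.026,-1],[0,0,0.044,0.106,0.386,0.026,-1],[0,0,0.044,0.119,0.43,0.026,-1],[0,0,0.044,0.128,0.465,0.026,-1],[0,0,0.044,0.133,0.484,0.026,-1]])

```text
time: 10.4
eef_pos: [0.4925, 0.2415, 0.1596]
eef_rot: [-180.0, -0.1, 176.1]
wrist_force: [-0.5, -0.4, -0.1]
gripper_width: 0.997
gripper_force: 0.0
```

Request:
play_rows(plan=[[0,0,0,0,0,0,-1],[0,0,0,0,0,0,-1]])

```text
time: 10.6
eef_pos: [0.4936, 0.2388, 0.16]
eef_rot: [-179.9, -0.1, 176.0]
wrist_force: [-0.4, 0.0, 0.5]
gripper_width: 1.0
gripper_force: 0.0
```

Run:
```python
from h import *
s=readout.state();print(s['time'],s['eef_pos'],delta(.4935,.240,.037,176))
```

```text
10.6 [0.49364731 0.23884767 0.16001585] [-0.001  -0.0017  0.0008  0.      0.0013  0.123 ]
```

Request:
play_rows(plan=[[0,0,0,0,0.001,0.03,-1],[0,0,0,0,0.001,0.065,-1],[0,0,0,0,0.001,0.1,-1],[0,0,0,0,0.001,0.118,-1],[0,0,0,0,0.001,0.123,-1],[0,0,0,0,0.001,0.123,-0.3],[0,0,0,0,0.001,0.123,0.1],[0,0,0,0,0.001,0.123,0.3],[0,0,0,0,0.001,0.123,0.4],[0,0,0,0,0.001,0.123,0.5],[0,0,0,0,0.001,0.123,0.6],[0,0,0,0,0.001,0.123,1]])

```text
time: 11.8
eef_pos: [0.4943, 0.2403, 0.0383]
eef_rot: [180.0, 0.0, 176.0]
wrist_force: [-0.1, -0.6, 0.2]
gripper_width: 0.448
gripper_force: 0.0
```

Request:
play_rows(plan=[[0,0,0,0,0,0,1],[0,0,0,0,0,0,1],[0,0,0,0,0,-0.01,1],[0,0,0,0,0,-0.04,1],[0,0,0,0,0,-0.08,1],[0,0,0,0,0,-0.115,1],[0,0,0,0,0,-0.125,1],[0,0,0,0,0,-0.125,1]])

```text
time: 12.6
eef_pos: [0.4947, 0.2405, 0.1646]
eef_rot: [179.9, 0.1, 176.0]
wrist_force: [-0.6, -0.3, -2.3]
gripper_width: 0.365
gripper_force: 20.0
```

Run:
```python
from h import *
s=readout.state();print(s['time'],s['eef_pos'],s['gripper_width'],delta(.5515,-.2453,.16,178.5))
```

```text
12.6 [0.49474195 0.24047601 0.16455882] 0.3645987293458408 [ 0.0011  0.0025 -0.0436 -0.0905 -0.4806  0.0042]
```

Request:
play_rows(plan=[[0,0,-0.01,-0.004,-0.02,0,1],[0,0,-0.02,-0.011,-0.058,0,1],[0,0,-0.03,-0.019,-0.102,0,1],[0,0,-0.044,-0.028,-0.149,0,1],[0,0,-0.044,-0.037,-0.196,0,1],[0,0,-0.044,-0.046,-0.243,0,1],[0,0,-0.044,-0.055,-0.29,0,1],[0,0,-0.044,-0.063,-0.337,0,1],[0,0,-0.044,-0.072,-0.384,0,1],[0,0,-0.044,-0.081,-0.43,0,1],[0,0,-0.044,-0.087,-0.463,0,1],[0,0,-0.044,-0.09,-0.48,0.005,1]])

```text
time: 13.8
eef_pos: [0.5499, -0.2473, 0.1564]
eef_rot: [180.0, -0.1, 178.4]
wrist_force: [-0.2, 0.3, -0.9]
gripper_width: 0.365
gripper_force: 20.0
```

Request:
play_rows(plan=[[0,0,0,0,0,0.02,1],[0,0,0,0,0,0.055,1],[0,0,0,0,0,0.09,1],[0,0,0,0,0,0.105,1],[0,0,0,0,0,0.105,1],[0,0,0,0,0,0.105,1]])

```text
time: 14.4
eef_pos: [0.551, -0.2447, 0.0537]
eef_rot: [-180.0, 0.0, 178.5]
wrist_force: [-0.6, 0.0, -1.6]
gripper_width: 0.367
gripper_force: 20.0
```

Run:
```python
from h import *
s=readout.state();print(s['time'],s['eef_pos'],s['wrist_force'],delta(.5515,-.2453,.0315,178.5))
```

```text
14.4 [ 0.55095457 -0.24471132  0.0537392 ] [-0.62840922  0.04897671 -1.58056711] [-0.0002  0.0004  0.0008 -0.0006 -0.0006  0.0222]
```

Request:
play_rows(plan=[[0,0,0,0,0,0.01,1],[0,0,0,0,0,0.018,1],[0,0,0,0,0,0.022,1],[0,0,0,0,0,0.022,1],[0,0,0,0,0,0.022,0.1],[0,0,0,0,0,0.022,-0.4],[0,0,0,0,0,0.022,-1],[0,0,0,0,0,0.022,-1],[0,0,0,0,0,0.022,-1],[0,0,0,0,0,0.022,-1],[0,0,0,0,0,0,-1],[0,0,0,0,0,-0.04,-1]])

```text
time: 15.6
eef_pos: [0.5491, -0.2441, 0.0915]
eef_rot: [179.9, -0.3, 178.5]
wrist_force: [1.1, -0.3, 0.3]
gripper_width: 0.98
gripper_force: 0.0
```

Request:
play_rows(plan=[[0,0,0,0,0,-0.04,-1],[0,0,0,0,0,-0.065,-1],[0,0,0,0,0,-0.065,-1],[0,0,0,0,0,-0.065,-1]])

```text
time: 16.0
eef_pos: [0.5504, -0.2448, 0.1579]
eef_rot: [-180.0, 0.0, 178.5]
wrist_force: [-0.7, 0.8, 0.0]
gripper_width: 0.997
gripper_force: 0.0
```

Run:
```python
from h import *
s=readout.state();print(s['time'],s['eef_pos'],delta(.5505,.2395,.16,176))
```

```text
16.0 [ 0.55041704 -0.24478056  0.15791687] [-1.000e-04  2.000e-04  4.400e-02  1.240e-02  4.841e-01 -2.100e-03]
```

Request:
play_rows(plan=[[0,0,0.01,0.001,0.025,0,-1],[0,0,0.02,0.002,0.065,0,-1],[0,0,0.044,0.003,0.11,0,-1],[0,0,0.044,0.005,0.156,0,-1],[0,0,0.044,0.006,0.202,0,-1],[0,0,0.044,0.007,0.248,0,-1],[0,0,0.044,0.008,0.294,0,-1],[0,0,0.044,0.009,0.34,0,-1],[0,0,0.044,0.011,0.386,0,-1],[0,0,0.044,0.012,0.43,0,-1],[0,0,0.044,0.013,0.465,0,-1],[0,0,0.044,0.013,0.484,0,-1]])

```text
time: 17.2
eef_pos: [0.5488, 0.2418, 0.1561]
eef_rot: [-180.0, -0.2, 176.1]
wrist_force: [0.4, -1.4, -0.9]
gripper_width: 0.999
gripper_force: 0.0
```

Request:
play_rows(plan=[[0,0,0,0,0,0,-1],[0,0,0,0,0,0,-1]])

```text
time: 17.4
eef_pos: [0.5494, 0.2388, 0.1567]
eef_rot: [-179.9, -0.1, 176.0]
wrist_force: [-1.1, -0.2, 0.5]
gripper_width: 0.998
gripper_force: 0.0
```

Run:
```python
from h import *
s=readout.state();print(s['time'],s['eef_pos'],delta(.5495,.2395,.037,176))
im=snap('scene','s5.png')
```

```text
17.4 [0.5493727  0.23884144 0.15665845] [-0.0012 -0.0022  0.0006 -0.0003  0.0008  0.1197]
```

View pics/s5.png

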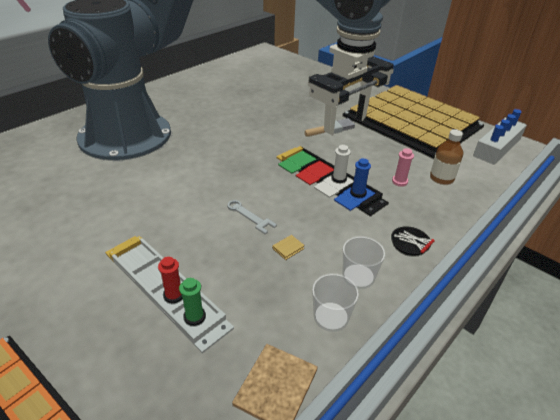

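Red (172,280) and green (194,300) stand in pockets 3 and 4, and white (342,162) is under the gripper. Grasp white.

Request:
play_rows(plan=[[0,0,0,0,0.001,0.03,-1],[0,0,0,0,0.001,0.065,-1],[0,0,0,0,0.001,0.098,-1],[0,0,0,0,0.001,0.114,-1],[0,0,0,0,0.001,0.119,-1],[0,0,0,0,0.001,0.119,-0.3],[0,0,0,0,0.001,0.119,0.1],[0,0,0,0,0.001,0.119,0.3],[0,0,0,0,0.001,0.119,0.4],[0,0,0,0,0.001,0.119,0.5],[0,0,0,0,0.001,0.119,0.6],[0,0,0,0,0.001,0.119,1]])

```text
time: 18.65
eef_pos: [0.5501, 0.2403, 0.0392]
eef_rot: [180.0, 0.0, 176.0]
wrist_force: [-0.2, 0.6, 0.4]
gripper_width: 0.446
gripper_force: 0.0
```

Request:
play_rows(plan=[[0,0,0,0,0,0,1],[0,0,0,0,0,0,1],[0,0,0,0,0,-0.01,1],[0,0,0,0,0,-0.04,1],[0,0,0,0,0,-0.08,1],[0,0,0,0,0,-0.115,1],[0,0,0,0,0,-0.125,1],[0,0,0,0,0,-0.125,1]])

```text
time: 19.45
eef_pos: [0.5506, 0.2405, 0.1657]
eef_rot: [179.9, 0.1, 176.0]
wrist_force: [0.7, 0.2, -1.9]
gripper_width: 0.363
gripper_force: 20.0
```

Run:
```python
from h import *
s=readout.state();print(s['time'],s['eef_pos'],s['gripper_width'],delta(.4895,-.2437,.16,178.5))
```

```text
19.45 [0.55062826 0.24052985 0.16567514] 0.36316466165833194 [ 0.001   0.0026 -0.0436  0.0272 -0.4873  0.0051]
```

Request:
play_rows(plan=[[0,0,-0.01,0.001,-0.02,0,1],[0,0,-0.02,0.003,-0.058,0,1],[0,0,-0.03,0.006,-0.102,0,1],[0,0,-0.044,0.008,-0.149,0,1],[0,0,-0.044,0.011,-0.196,0,1],[0,0,-0.044,0.014,-0.243,0,1],[0,0,-0.044,0.016,-0.29,0,1],[0,0,-0.044,0.019,-0.337,0,1],[0,0,-0.044,0.022,-0.385,0,1],[0,0,-0.044,0.024,-0.433,0,1],[0,0,-0.044,0.026,-0.469,0,1],[0,0,-0.044,0.027,-0.487,0.005,1]])

```text
time: 20.65
eef_pos: [0.488, -0.2461, 0.1576]
eef_rot: [180.0, -0.1, 178.4]
wrist_force: [-0.9, 0.9, 0.2]
gripper_width: 0.363
gripper_force: 20.0
```

Request:
play_rows(plan=[[0,0,0,0,0,0.02,1],[0,0,0,0,0,0.055,1],[0,0,0,0,0,0.09,1],[0,0,0,0,0,0.105,1],[0,0,0,0,0,0.105,1],[0,0,0,0,0,0.105,1]])

```text
time: 21.25
eef_pos: [0.4888, -0.2434, 0.0536]
eef_rot: [180.0, -0.1, 178.5]
wrist_force: [-0.4, -0.2, 0.2]
gripper_width: 0.366
gripper_force: 20.0
```

Run:
```python
from h import *
s=readout.state();print(s['time'],s['eef_pos'],s['wrist_force'],delta(.4895,-.2437,.0325,178.5))
```

```text
21.25 [ 0.48880792 -0.2433725   0.05359481] [-0.43050659 -0.16845377  0.19721649] [ 0.0008 -0.0014  0.0004 -0.0007 -0.0003  0.0211]
```

Request:
play_rows(plan=[[0,0,0,0,0,0.01,1],[0,0,0,0,0,0.017,1],[0,0,0,0,0,0.021,1],[0,0,0,0,0,0.021,1],[0,0,0,0,0,0.021,0.1],[0,0,0,0,0,0.021,-0.4],[0,0,0,0,0,0.021,-1],[0,0,0,0,0,0.021,-1],[0,0,0,0,0,0.021,-1],[0,0,0,0,0,0.021,-1],[0,0,0,0,0,0,-1],[0,0,0,0,0,-0.04,-1]])

```text
time: 22.45
eef_pos: [0.4878, -0.2428, 0.0927]
eef_rot: [179.9, -0.3, 178.5]
wrist_force: [0.3, -0.7, 1.1]
gripper_width: 0.981
gripper_force: 0.0
```

Request:
play_rows(plan=[[0,0,0,0,0,-0.04,-1],[0,0,0,0,0,-0.065,-1],[0,0,0,0,0,-0.065,-1],[0,0,0,0,0,-0.065,-1]])

```text
time: 22.85
eef_pos: [0.4891, -0.2435, 0.1589]
eef_rot: [-180.0, 0.0, 178.5]
wrist_force: [-0.0, 1.6, 0.3]
gripper_width: 0.999
gripper_force: 0.0
```

Run:
```python
from h import *
s=readout.state();print(s['time'],s['eef_pos'],delta(.613,.2275,.16,176))
```

```text
22.85 [ 0.48908426 -0.24352799  0.15893082] [-1.000e-04  2.000e-04  4.400e-02 -1.117e-01  4.741e-01 -1.100e-03]
```

Request:
play_rows(plan=[[0,0,0.01,-0.005,0.022,0,-1],[0,0,0.02,-0.014,0.06,0,-1],[0,0,0.044,-0.024,0.104,0,-1],[0,0,0.044,-0.035,0.149,0,-1],[0,0,0.044,-0.046,0.194,0,-1],[0,0,0.044,-0.056,0.24,0,-1],[0,0,0.044,-0.067,0.286,0,-1],[0,0,0.044,-0.078,0.331,0,-1],[0,0,0.044,-0.088,0.376,0,-1],[0,0,0.044,-0.099,0.42,0,-1],[0,0,0.044,-0.107,0.456,0,-1],[0,0,0.044,-0.111,0.474,0,-1]])

```text
time: 24.05
eef_pos: [0.6118, 0.2301, 0.1567]
eef_rot: [-180.0, -0.2, 176.1]
wrist_force: [-0.9, -0.3, -0.4]
gripper_width: 1.0
gripper_force: 0.0
```

Request:
play_rows(plan=[[0,0,0,0,0,0,-1],[0,0,0,0,0,0,-1]])

```text
time: 24.25
eef_pos: [0.6116, 0.2269, 0.1574]
eef_rot: [-179.9, -0.1, 176.0]
wrist_force: [1.0, -0.1, -0.3]
gripper_width: 0.997
gripper_force: 0.0
```

Run:
```python
from h import *
s=readout.state();print(s['time'],s['eef_pos'],delta(.612,.2275,.037,176))
```

```text
24.25 [0.6116414  0.22690275 0.1574052 ] [-0.0011 -0.0024  0.0005 -0.0006  0.0008  0.1204]
```

Request:
play_rows(plan=[[0,0,0,0,0.0005,0.03,-1],[0,0,0,0,0.0005,0.065,-1],[0,0,0,0,0.0005,0.098,-1],[0,0,0,0,0.0005,0.115,-1],[0,0,0,0,0.0005,0.12,-1],[0,0,0,0,0.0005,0.12,-0.3],[0,0,0,0,0.0005,0.12,0.1],[0,0,0,0,0.0005,0.12,0.3],[0,0,0,0,0.0005,0.12,0.4],[0,0,0,0,0.0005,0.12,0.5],[0,0,0,0,0.0005,0.12,0.6],[0,0,0,0,0.0005,0.12,1]])

```text
time: 25.45
eef_pos: [0.6125, 0.2279, 0.0392]
eef_rot: [180.0, 0.0, 176.0]
wrist_force: [0.2, -0.8, 0.4]
gripper_width: 0.448
gripper_force: 0.0
```

Request:
play_rows(plan=[[0,0,0,0,0,0,1],[0,0,0,0,0,0,1],[0,0,0,0,0,-0.01,1],[0,0,0,0,0,-0.04,1],[0,0,0,0,0,-0.08,1],[0,0,0,0,0,-0.115,1],[0,0,0,0,0,-0.125,1],[0,0,0,0,0,-0.125,1]])

```text
time: 26.25
eef_pos: [0.613, 0.2281, 0.1658]
eef_rot: [179.9, 0.2, 176.0]
wrist_force: [-0.7, 0.1, -1.2]
gripper_width: 0.367
gripper_force: 20.0
```

Run:
```python
from h import *
s=readout.state();print(s['time'],s['eef_pos'],s['gripper_width'],delta(.4275,-.2421,.16,178.5))
```

```text
26.25 [0.6130031  0.22805298 0.16581392] 0.366596798541533 [ 0.001   0.0027 -0.0436  0.1523 -0.482   0.0049]
```

Request:
play_rows(plan=[[0,0,-0.01,0.007,-0.022,0,1],[0,0,-0.02,0.019,-0.06,0,1],[0,0,-0.03,0.033,-0.104,0,1],[0,0,-0.044,0.047,-0.15,0,1],[0,0,-0.044,0.062,-0.196,0,1],[0,0,-0.044,0.076,-0.242,0,1],[0,0,-0.044,0.091,-0.288,0,1],[0,0,-0.044,0.106,-0.334,0,1],[0,0,-0.044,0.12,-0.38,0,1],[0,0,-0.044,0.135,-0.426,0,1],[0,0,-0.044,0.146,-0.462,0,1],[0,0,-0.044,0.152,-0.482,0.005,1]])

```text
time: 27.45
eef_pos: [0.4255, -0.2443, 0.1579]
eef_rot: [180.0, -0.1, 178.4]
wrist_force: [0.5, -0.2, -0.6]
gripper_width: 0.365
gripper_force: 20.0
```

Request:
play_rows(plan=[[0,0,0,0,0,0.0,1],[0,0,0,0,0,0.02,1],[0,0,0,0,0,0.055,1],[0,0,0,0,0,0.09,1],[0,0,0,0,0,0.105,1],[0,0,0,0,0,0.105,1],[0,0,0,0,0,0.105,1]])

```text
time: 28.15
eef_pos: [0.4272, -0.2416, 0.054]
eef_rot: [180.0, -0.1, 178.6]
wrist_force: [-0.6, -0.1, -0.9]
gripper_width: 0.367
gripper_force: 20.0
```

Run:
```python
from h import *
s=readout.state();print(s['time'],s['eef_pos'],s['wrist_force'],delta(.4275,-.2421,.0325,178.5))
```

```text
28.15 [ 0.42724824 -0.24158352  0.05401882] [-0.61454816 -0.10048527 -0.90832309] [ 0.0007 -0.0009  0.0011 -0.0003 -0.0005  0.0215]
```

Request:
play_rows(plan=[[0,0,0,0,0,0.01,1],[0,0,0,0,0,0.017,1],[0,0,0,0,0,0.021,1],[0,0,0,0,0,0.021,1],[0,0,0,0,0,0.021,0.1],[0,0,0,0,0,0.021,-0.4],[0,0,0,0,0,0.021,-1],[0,0,0,0,0,0.021,-1],[0,0,0,0,0,0.021,-1],[0,0,0,0,0,0.021,-1],[0,0,0,0,0,0,-1],[0,0,0,0,0,-0.04,-1]])

```text
time: 29.35
eef_pos: [0.4259, -0.2415, 0.093]
eef_rot: [179.8, -0.2, 178.5]
wrist_force: [0.5, 0.4, 1.2]
gripper_width: 0.982
gripper_force: 0.0
```

Request:
play_rows(plan=[[0,0,0,0,0,-0.04,-1],[0,0,0,0,0,-0.08,-1],[0,0,0,0,0.04,-0.1,-1],[0,0,0,0,0.085,-0.12,-1],[0,0,0,0,0.13,-0.12,-1],[0,0,0,0,0.175,-0.12,-1],[0,0,0,0,0.22,-0.12,-1],[0,0,0,0,0.26,-0.12,-1],[0,0,0,0,0.28,-0.12,-1],[0,0,0,0,0.28,-0.12,-1],[0,0,0,0,0.28,-0.12,-1],[0,0,0,0,0.28,-0.12,-1]])

```text
time: 30.55
eef_pos: [0.4345, 0.0367, 0.2141]
eef_rot: [-180.0, 0.0, 178.5]
wrist_force: [1.5, 0.2, 0.4]
gripper_width: 0.998
gripper_force: 0.0
```

Run:
```python
from h import *
im=snap('top','t9.png'); a=im[145:300,360:460,::-1]
b=snap('scene','s9.png')[190:370,90:290,::-1]
cv2.imwrite('pics/end.png',np.hstack([cv2.resize(a,(360,558)),cv2.copyMakeBorder(cv2.resize(b,(440,396)),0,162,0,0,cv2.BORDER_CONSTANT)]))
p0=np.array([.5205,-.2445]);a=np.radians(-1.5);ex=np.array([np.cos(a),np.sin(a)]);ey=np.array([-ex[1],ex[0]])
for n in('green','red','white','blue'):
    for c in('top','scene'):
        print(n,c,[(round(d['score'],2),np.round((q:=atz(c,d['at'],.008)[:2]-p0)@ex,4),np.round(q@ey,4)) for d in vision.mark_of(c,n+'_cartridge')[:2]])
```

```text
green top [(0.9, np.float64(0.0953), np.float64(-0.0036))]
green scene [(0.96, np.float64(0.1025), np.float64(0.0043))]
red top [(0.55, np.float64(0.0337), np.float64(0.0046))]
red scene [(0.76, np.float64(0.0329), np.float64(0.0018))]
white top [(0.96, np.float64(0.1051), np.float64(0.5962)), (0.93, np.float64(-0.0256), np.float64(0.0052))]
white scene [(0.95, np.float64(-0.0259), np.float64(-0.0029)), (0.87, np.float64(0.1285), np.float64(0.5717))]
blue top [(0.78, np.float64(-0.0874), np.float64(-0.0004)), (0.4, np.float64(-0.0293), np.float64(0.0052))]
blue scene [(0.61, np.float64(-0.0892), np.float64(0.0043))]
```

View pics/end.png

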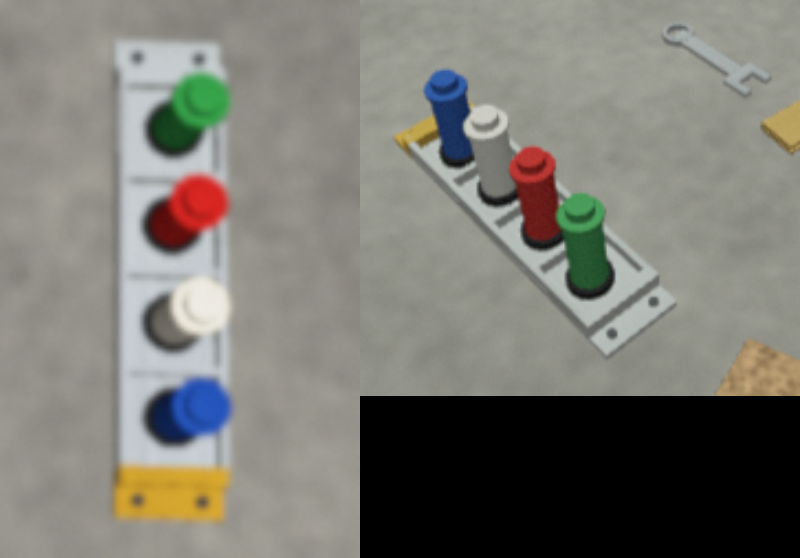

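From the yellow end, the pockets hold blue (175,418), white (175,322), red (172,224) and green (172,128). All are upright, with their feet near the pocket centres.

```bash
python3 -c "
from plant import workorder; print(workorder.sign_off())"
```

```text
the job is handed in; nothing more can be done
None
```

All four cartridges are in the machine rack in reverse order (blue, white, red, green from its yellow end), standing upright near the pocket centres in the last pictures; I handed the job in at about 31 s of the 123 s allowed, and sign-off gave no verdict.

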